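# Gauge both grooves of a robot mast post

### The arm

A 6-joint arm with a two-finger parallel gripper is mounted at the origin on the work surface. World frame = base frame: x ahead of the robot, y to its left, z up, the work surface at z = 0. Lengths are in mm, angles in rad, forces in N, time in s.
With the tool pointing down it reaches from about 375 to 750 mm from the base axis. Payload 9 kg.
Tool frame: the origin (TCP) lies midway between the tips of the shut fingers; the grasp point (between the pads) lies 19 mm behind it; z points along the fingers, y is the direction in which the jaws open and shut (so a half turn about z gives the same grasp; the last joint's range is limited). The gripper opens to 85 mm and grips with 20 to 120 N. Pads are 22 mm wide; open, the fingers measure 114 mm over their backs; the gripper's body (76 mm by 85 mm) begins 54 mm behind the grasp point. The pads swing forward as they close: fully open they stand 13 mm farther back than shut.
Start: joints at [1.057, 0.104, 0.097, 1.564, 0, 1.353], TCP at [174.907, 573.972, 231.331] pointing down, gripper open.
Joint ranges: [-2.99, 2.99], [-0.84, 1.86], [-1.1, 1.16], [-1.84, 2.11], [-1.51, 1.56], [-3.14, 3.14]. Speed limits (rad/s): [2.22, 2.22, 2.57, 3.14, 3.14, 3.14].

### API

Orientations are given as a rotation vector (axis times angle).
In Python, from cell import robot gives the robot as it stands. Calls block until the motion is done:
- robot.move_to(position, orientation): joint-space move of the TCP to a pose.
- robot.servo_line(position, orientation=None, speed=150, guard=None): straight line of the TCP; orientation=None keeps the orientation; speed is the mean speed in mm/s. With guard (N) it stops when the force on the tool has changed by that much, and returns True; else False.
- robot.goto_joints(angles): joint-space move.
- robot.move_gripper(opening, grasp_force=None): opening from 0.0 (shut) to 1.0 (fully open); grasp_force is the grip in N (None keeps the last); returns when the fingers have stopped.
- robot.hold(seconds).
- robot.ik(position, orientation): joint angles nearest the present ones, or None.
- robot.camera(name): name is "scene" or "top"; returns the picture (480x640x3 uint8, red, green, blue); there is no depth.
- robot.calibration(name): a dict with "fx", "fy", "cx", "cy" (pixels), "k1" (the pictures are not rectified: a ray, as slopes to the right and down, at radius r is drawn at 1 + k1 r^2 times it, then the intrinsics apply), "R" (3x3) and "t" (3): a world point X has camera coordinates R X + t. Camera axes: x right, y down, z forward; pixel columns grow to the right and rows downward; lengths in mm; the calibration is good to about 2 mm. A picture is of the moment at which its call begins. calibration takes no time and is no camera call.
A pose or a line that the arm cannot do raises robot.PlanningError and nothing moves.
- robot.hand_in(): hands the job in, once; it reports no verdict.
Readings, each from a call of its own:
- robot.read_t(): time.
- robot.read_qpos(): joint angles.
- robot.read_joint_velocities(): joint speeds.
- robot.read_tau(): joint torques, N m.
- robot.read_tcp_pos(): TCP position.
- robot.read_ee_rot(): TCP orientation.
- robot.read_wrist_force(): force on the tool from outside, world axes, zero at the start.
- robot.read_moment(): the same for the moment, N m.
- robot.read_grip_width(): opening from 0.0 (shut) to 1.0 (fully open).
Only numpy, scipy, OpenCV 4.12 (cv2) and the standard library are available. Lean on these libraries where they do the work, as an engineer would, in place of code of your own. Each camera call takes 0.05 s, during which the arm holds its last target. There are 200 camera calls.

### The job

Check the two grooves of the tall aluminium post on the bench gauge: first press the face with the shallow groove squarely against the bent bracket so that the sprung probe goes into the groove and the face sits flat on the bracket, and hold it there still for a second to read the depth; then draw it off, turn it a quarter turn and do the same with the deep groove. Finally stand the post upright in the grey tray beside the finished block and let go of it, putting it down rather than dropping it; do not let the post fall over and do not disturb the other things on the bench.

Things in the scene. Friction and masses are not known exactly. Their poses are not given: they have to be found in the camera images.
- post: The only tall post and only grooved part: aluminium, 44 x 44 x 95 mm, ~0.4 kg, on end. Origin at centre of underside, z up. Full-height grooves 14 mm wide, seen as notches in the top end, run down the middle of two neighbouring faces: +x shallow (6 mm deep), +y deep (12 mm); seen from above the deep one is a quarter turn anticlockwise from the shallow. -x and -y faces are plain.
- post_shallow (a point): Middle of the mouth of the shallow groove, in the plane of the post's +x face, 22 mm above its underside.
- post_deep (a point): Middle of the mouth of the deep groove, in the plane of the post's +y face, 22 mm above its underside.
- gauge: Gauge fixed to the table: bent dark steel bracket, upright leg 70 wide, 42 high, 4 mm thick. Origin at the foot of the leg, mid-width, in its outer (stop) face; +x runs from that face back into the gauge, so parts are pressed on along +x, standing on the bare table in front; z up. Behind it, to x = 95 mm, are foot, probe barrel and a white dial lying face up, at most 54 mm high.
- probe (a joint): How far the sprung probe is pushed in, m: 0 at rest, limit 0.020. It stands 18 mm out of the stop face at rest, so with a face flat on the bracket it reads 18 mm minus the groove depth: 0.012 in the shallow groove, 0.006 in the deep, 0.018 on a plain face. Spring: 2 N to start plus 0.2 N per mm.
- probe_tip (a point): Round tip of the steel probe, a pin 6 mm in diameter that sticks out along the gauge's -x, 22 mm above the table, on the middle of the stop face.
- tray: Grey open tray fixed on the table, outside 216 (x) x 136 (y) x 18 mm high, walls and floor 4 mm. Origin at the centre of its underside, z up. The finished block stands in its -x half, the +x half is free.
- tray_free (a point): Centre of the free half of the tray, on its inner floor (4 mm above the table).
- finished: Bystander: finished low aluminium block without grooves, 44 x 44 x 36 mm, loose in the tray. Origin at the centre of its underside.
- offcut: Bystander: plain aluminium offcut, 44 x 44 x 32 mm. Origin at the centre of its underside.
- driver: Bystander: screwdriver lying on the table, red handle.
- tub: Bystander: low round screw tub, 62 mm across, 40 mm high. Origin at the centre of its underside.
- meter: Bystander: yellow multimeter lying flat, 85 x 160 x 34 mm. Origin at the centre of its underside.
- pliers: Bystander: pliers with orange handles lying flat, about 160 mm long, 12 mm high. Origin near the middle of their handles.

How it is judged:
By the outcome, as a careful person would: the job done as asked, in the order asked, and still so for the second after the job is handed in, with the robot touching nothing.
It also fails if it takes over 67 s, if anything falls off the work surface, if the arm or the gripper's body presses on something with over 40 N, if the wrist force passes 120 N, or if a joint passes its speed limit or range.

## Working session

There is one attempt and no reset: what is moved stays moved. The work goes in short steps, each a Python script; the robot and the scene stay as the last script left them, time stands still between calls to the robot, and variables do not carry over. Pictures are saved under pics/ and viewed, about 8 in all and at most 12, crops included, and the job is handed in when it is done.

```bash
mkdir -p pics; ls
cat > h.py <<'E'
from cell import robot
import numpy as np, cv2
def pic(n,f):
    im=robot.camera(n); cv2.imwrite(f'pics/{f}.png',im[:,:,::-1]); return im
def ray(n,uv):
    c=robot.calibration(n); K=np.array([[c['fx'],0,c['cx']],[0,c['fy'],c['cy']],[0,0,1.]])
    # distortion with k1 only
    p=cv2.undistortPoints(np.array(uv,float).reshape(-1,1,2),K,np.array([c['k1'],0,0,0.])).reshape(-1,2)
    R=np.array(c['R']);t=np.array(c['t'])
    return -R.T@t,(np.c_[p,np.ones(len(p))])@R
def plane(n,uv,z):
    o,d=ray(n,uv); return o+d*((z-o[2])/d[:,2])[:,None]
def proj(n,X):
    c=robot.calibration(n); X=np.atleast_2d(X)@np.array(c['R']).T+np.array(c['t'])
    p=X[:,:2]/X[:,2:]; p=p*(1+c['k1']*(p**2).sum(1))[:,None]
    return p*[c['fx'],c['fy']]+[c['cx'],c['cy']]
E
python3 - <<'E'
from h import *
pic('scene','s0');pic('top','t0')
for n in('scene','top'):
    c=robot.calibration(n);print(n,c, -np.array(c['R']).T@np.array(c['t']))
print(robot.read_ee_rot(),robot.read_t())
E
```

```text
pics
scene {'fx': 545.5566214234973, 'fy': 545.5566214234973, 'cx': 324.6253144832608, 'cy': 241.99051141657623, 'k1': -0.007424998252137424, 'R': array([[ 0.84083569,  0.54115322, -0.01218727],
       [ 0.35034935, -0.56125444, -0.7498325 ],
       [-0.41261444,  0.62621613, -0.66151545]]), 't': array([-463.20830721, -180.18348932, 1192.41163321])} [ 944.61549831 -597.16951182  648.0460348 ]
top {'fx': 562.0671228312649, 'fy': 562.0671228312649, 'cx': 318.9304006392231, 'cy': 239.21334252899769, 'k1': -0.09806347566760254, 'R': array([[ 0.00271054, -0.99999371,  0.00228695],
       [-0.98292425, -0.00308504, -0.18398481],
       [ 0.18399071, -0.0017492 , -0.98292643]]), 't': array([ -16.68402603,  567.02634458, 1076.92142189])} [ 359.24563168  -13.05087591 1162.89691369]
[-4.62879568e-01 -3.10687824e+00  1.67802843e-03] 0.1
```

View pics/t0.png

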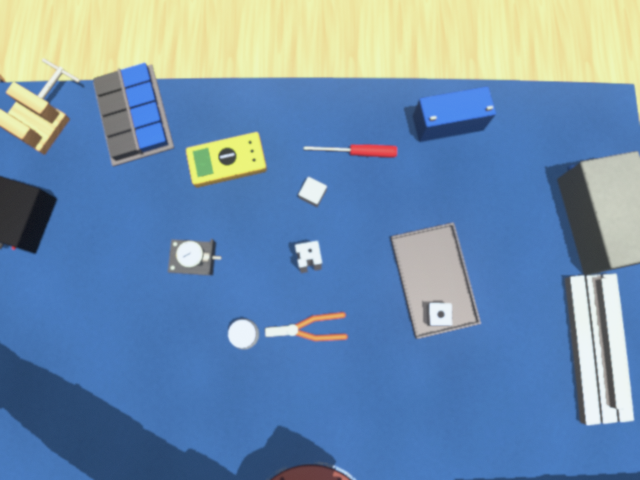

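View pics/s0.png

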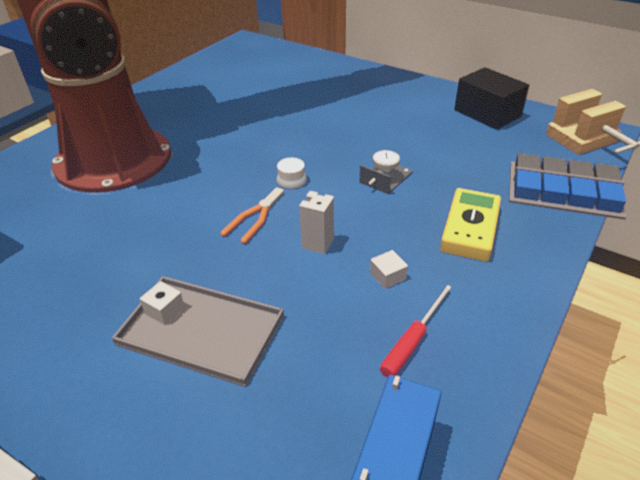

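The top view shows the post at about (308,255), the gauge at (192,257) with its probe pointing right, and the tray at (435,280) with its free half towards the top. I'll enlarge these areas.

Run:
```python
import cv2,numpy as np
t=cv2.imread('pics/t0.png');s=cv2.imread('pics/s0.png')
a=cv2.resize(t[225:285,285:335],None,fx=8,fy=8,interpolation=cv2.INTER_CUBIC)[:480,:400]
b=cv2.resize(t[225:285,165:230],None,fx=6,fy=6,interpolation=cv2.INTER_CUBIC)
c=np.zeros((480,790,3),np.uint8);c[:,:400]=a;c[:360,400:790]=b
cv2.imwrite('pics/crop1.png',c)
```

```text
(no output)
```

View pics/crop1.png

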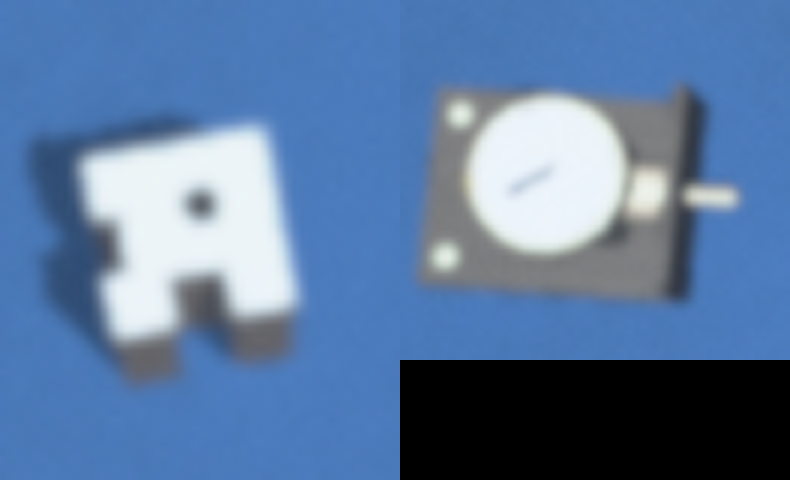

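```bash
cat > m.py <<'E'
from h import *
im=cv2.imread('pics/t0.png');hsv=cv2.cvtColor(im,cv2.COLOR_BGR2HSV)
def near(mask,u,v):
    n,l,st,c=cv2.connectedComponentsWithStats(mask.astype(np.uint8)*255);return l==l[v,u]
def rect(m,z):
    p,_=cv2.findContours(m.astype(np.uint8),0,1);p=max(p,key=cv2.contourArea).reshape(-1,2)
    W=plane('top',p,z)[:,:2].astype(np.float32);r=cv2.minAreaRect(W);return r,W
S=hsv[...,1].astype(float);V=hsv[...,2]
print('S table/post/side',S[300,280],S[250,305],S[270,303],'V',V[250,305],V[270,303],'gauge leg',S[270,281-85+15],'blk',V[270,211])
# post top
b=near(V>190,305,248)if 0 else near((S<90)&(V>185),300,250)
print('post top',b.sum(),rect(b,95)[0])
C=np.array([[294.75,244.75],[318.5,240.25],[322.5,264],[299.1,268.1]])
P=plane('top',C,95)[:,:2];print('corners',P,P.mean(0),np.linalg.norm(np.diff(P,axis=0),axis=1),np.degrees(np.arctan2(*(P[0]-P[1])[::-1])),np.degrees(np.arctan2(*(P[3]-P[2])[::-1])),np.degrees(np.arctan2(*(P[3]-P[0])[::-1])),np.degrees(np.arctan2(*(P[2]-P[1])[::-1])))
# gauge outer foot edge, subpixel where S crosses midway
pts=[]
for v in range(243,273):
    if 254<=v<=261: continue
    r=S[v,195:235];k=np.where(r<110)[0].max();k=k+(110-r[k])/(r[k+1]-r[k]);pts.append([195+k,v])
pts=np.array(pts);W=plane('top',pts,0)[:,:2]
print(np.c_[pts,W].round(1)[::3])
W=W[1:-1]
vx=cv2.fitLine(W.astype(np.float32),cv2.DIST_HUBER,0,.1,.1).ravel();print('legfoot',vx)
print('probe tip',plane('top',[[221.3,258]],22))
n,l,st,c=cv2.connectedComponentsWithStats(((S<110)|(hsv[...,0]<90)).astype(np.uint8))
for i in range(1,n):
    if st[i,4]>80: print(st[i],plane('top',[[st[i,0],st[i,1]],[st[i,0]+st[i,2],st[i,1]+st[i,3]]],10)[:,:2].round().tolist())
t=near((S<110)|(hsv[...,0]<90),450,270);print('tray18',rect(t,18)[0],'tray9',rect(t,9)[0])
print('block',plane('top',[[440,314]],36))
E
python3 m.py
```

```text
S table/post/side 151.0 11.0 14.0 V 246 106 gauge leg 73.0 blk 70
post top 484 ((531.6102905273438, 5.618846893310547), (45.96665573120117, 45.89936828613281), 10.309305191040039)
corners [[548.12639127  31.67682046]
 [557.1011767  -14.12515725]
 [510.808935   -21.92712015]
 [502.74112765  22.87323689]] [529.69440765   4.62444499] [46.67298936 46.94509843 45.52100072] 101.08650165274992 100.20861049458135 -169.02240662440792 -170.4334347308134
[[214.6 243.  568.1 204.9]
 [214.4 246.  561.7 205. ]
 [214.1 249.  555.3 205.3]
 [213.8 252.  548.9 205.7]
 [212.8 263.  525.5 207.2]
 [212.5 266.  519.2 207.5]
 [212.2 269.  512.9 207.9]
 [212.  272.  506.5 208.2]]
legfoot [ 9.9821007e-01 -5.9804939e-02  5.3808813e+02  2.0637077e+02]
probe tip [[532.84667252 185.70864828  22.        ]]
[    0     0   640   167 57755] [[1159.0, 755.0], [741.0, -729.0]]
[ 185  131   83   57 3349] [[815.0, 278.0], [685.0, 93.0]]
[303 143  95  15 505] [[787.0, 20.0], [754.0, -185.0]]
[  558   151    82   275 16199] [[774.0, -540.0], [186.0, -677.0]]
[   0  177   54   74 2601] [[713.0, 689.0], [548.0, 548.0]]
[298 176  30  31 582] [[712.0, 30.0], [644.0, -34.0]]
[ 390  222   92  117 7193] [[612.0, -164.0], [369.0, -349.0]]
[ 168  239   54   37 1567] [[575.0, 302.0], [497.0, 185.0]]
[294 240  29  33 718] [[573.0, 37.0], [504.0, -24.0]]
[ 264  311   85   31 1232] [[426.0, 97.0], [363.0, -77.0]]
[227 318  33  32 808] [[411.0, 172.0], [347.0, 103.0]]
[ 269  462   87   18 1047] [[128.0, 82.0], [93.0, -89.0]]
tray18 ((490.5934143066406, -254.016845703125), (219.2029266357422, 141.052490234375), 12.812701225280762) tray9 ((491.6259460449219, -255.91116333007812), (220.92605590820312, 142.1613006591797), 12.81279468536377)
block [[ 418.50261504 -258.04408608   36.        ]]
```

Sizes check out (post top 46 mm square, tray 219x141, leg edge about 66 mm). Next I check the IK for all the poses and grasp the post.

```bash
cat >> h.py <<'E'
from scipy.spatial.transform import Rotation as Ro
def down(th):  # jaw axis at yaw th (deg)
    a=np.radians(th);s,c=np.sin(a),np.cos(a)
    return Ro.from_matrix(np.array([[-s,c,0],[c,s,0],[0,0,-1]]).T if 0 else np.c_[[-s,c,0],[c,s,0],[0,0,-1]]).as_rotvec()
GY=86.6; n=np.array([np.cos(np.radians(GY)),np.sin(np.radians(GY)),0]); lat=np.array([-n[1],n[0],0])
PY=100.3; Z=54.
P0=np.array([530.9,5.2,0]); TRAY=np.array([543.5,-243,0])
E
python3 - <<'E'
from h import *
a=plane('top',[[214.5,257.3],[221.3,258]],22)[:,:2];print('probe line',a)
print(Ro.from_rotvec(robot.read_ee_rot()).as_matrix().round(2))
G=np.array([534,206.6,0]);C=G-22*n+[0,0,Z]
for off in(0,180):
    print(off)
    for p,th in((P0+[0,0,Z],PY+90),(C-45*n,GY+90),(C,GY+90),(C,GY),(C-90*n+[0,0,15],GY),(TRAY+[0,0,Z+4],12.8)):
        q=robot.ik(p,down(th+off));print(None if q is None else np.round(q,2))
E
```

```text
probe line [[534.24400539 199.8398582 ]
 [532.84667252 185.70864828]]
[[-0.96  0.29 -0.  ]
 [ 0.29  0.96 -0.  ]
 [ 0.   -0.   -1.  ]]
0
[-0.24 -0.06 -0.39  1.24 -0.   -1.99]
[ 0.02 -0.01 -0.34  1.24  0.   -1.49]
[ 0.1   0.04 -0.29  1.24  0.   -1.41]
[ 0.1   0.04 -0.29  1.24  0.    0.16]
[-0.07 -0.06 -0.36  1.27  0.   -0.01]
[-0.64  0.13 -0.19  1.25  0.    0.71]
180
[-0.24 -0.06 -0.39  1.24  0.    1.15]
[ 0.02 -0.01 -0.34  1.24  0.    1.65]
[ 0.1   0.04 -0.29  1.24  0.    1.73]
[ 0.1   0.04 -0.29  1.24 -0.   -2.98]
[-0.07 -0.06 -0.36  1.27 -0.    3.13]
[-0.64  0.13 -0.19  1.25 -0.   -2.43]
```

Run:
```python
from h import *
o=down(PY+90)
robot.move_to(P0+[0,0,170],o)
robot.servo_line(P0+[0,0,Z],speed=120)
robot.move_gripper(0.0,60)
print('t',robot.read_t(),'w',robot.read_grip_width()*85,robot.read_wrist_force(),robot.read_tcp_pos())
robot.servo_line(P0+[0,0,Z+12],speed=60)
print(robot.read_wrist_force(),robot.read_grip_width()*85)
G=np.array([534.5,206.6,0]);A=G-67*n+[0,0,Z+12]
robot.servo_line(A,down(GY+90),speed=120)
im=pic('scene','s1');pic('top','t1');print(robot.read_t(),robot.read_tcp_pos())
t=cv2.imread('pics/t1.png');s=cv2.imread('pics/s1.png')
c=np.hstack([cv2.resize(t[200:300,165:265],(400,400),interpolation=2),cv2.resize(s[120:220,290:390],(400,400),interpolation=2)])
cv2.imwrite('pics/crop2.png',c)
```

```text
t 4.4917 w 43.06871384307283 [ 0.27507421 -0.02091341  5.14211119] [531.30121308   5.11920053  54.60342293]
[-0.20040103 -0.16584156 -4.26895325] 43.3203240513162
6.2167 [530.57581118 139.17886322  65.9730235 ]
```

View pics/crop2.png

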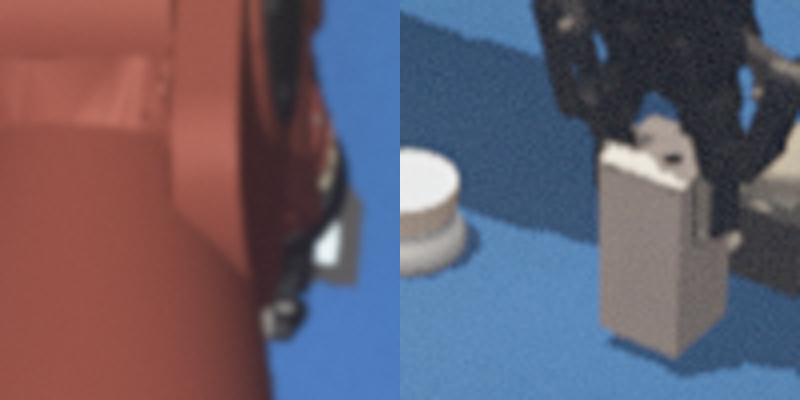

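Post held (43 mm); shallow face toward the gauge, post crop at (600–720,150–350), probe tip at crop (735,240). Lower and press.

Run:
```python
from h import *
G=np.array([534.5,206.6,0]);A=G-67*n
g=robot.servo_line(A+[0,0,Z+.3],speed=30,guard=8)
z=robot.read_tcp_pos()[2];print(g,z,robot.read_wrist_force())
B=G-22*n
robot.servo_line(B-14*n+[0,0,Z+.5],speed=60)
print('f at -14',robot.read_wrist_force(),robot.read_moment())
g=robot.servo_line(B+8*n+[0,0,Z+.5],speed=12,guard=14)
p=robot.read_tcp_pos();print(g,p,'along n rel G',(p-G)@n,'lat',(p-G)@lat,robot.read_wrist_force(),robot.read_moment())
robot.hold(.3);print(robot.read_wrist_force(),robot.read_moment(),robot.read_tcp_pos(),robot.read_t())
pic('scene','s2');s=cv2.imread('pics/s2.png')
cv2.imwrite('pics/crop3.png',cv2.resize(s[110:235,310:435],(600,600),interpolation=2))
```

```text
True 54.57500807728699 [-4.32867565e-03  1.97671751e-02  5.38689336e+00]
f at -14 [1.503169   1.08117699 2.13807384] [ 0.25936496 -0.18149261 -0.02055269]
True [533.22283562 181.79703028  54.61701828] along n rel G -24.835056208088407 lat -0.19605783831907497 [-0.51079408 -3.10397434  4.59611312] [-0.62036123  0.17215006 -0.04580897]
[-0.2413384  -4.31337448  6.62709271] [-0.79393598  0.34506192 -0.04310659] [533.28804377 181.8332686   54.65480087] 8.7167
```

View pics/crop3.png

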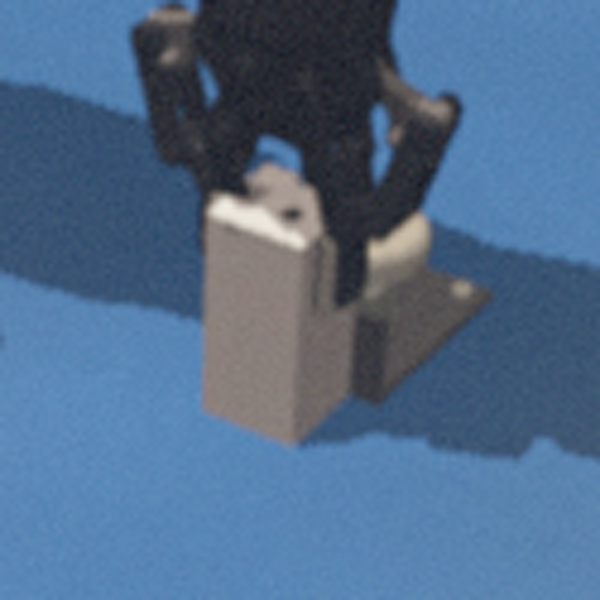

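Post looks close to the bracket, but the force is no more than the spring's. I'll step on and watch the stiffness.

Run:
```python
from h import *
G=np.array([534.5,206.6,0]);B=G-22*n
p0=robot.read_tcp_pos();s=(p0-G)@n+22
for k in range(8):
    s+=.6
    robot.servo_line(B+s*n+[0,0,Z+.6],speed=8); robot.hold(.1)
    p=robot.read_tcp_pos();f=robot.read_wrist_force();m=robot.read_moment()
    print('cmd',round(s-22,2),'act',((p-G)@n).round(2),'z',p[2].round(2),'Fn',(f@n).round(1),'Flat',(f@lat).round(1),'Fz',f[2].round(1),'m',m.round(2))
    if f@n<-22: break
print(robot.read_t(),robot.read_grip_width()*85)
```

```text
cmd -24.18 act -24.67 z 54.68 Fn -4.6 Flat -0.3 Fz 3.3 m [-1.12  0.02 -0.02]
cmd -23.58 act -24.56 z 54.66 Fn -7.2 Flat 0.0 Fz 5.2 m [-1.69  0.14  0.04]
cmd -22.98 act -24.46 z 54.72 Fn -10.3 Flat -0.7 Fz 5.3 m [-2.24  0.19 -0.08]
cmd -22.38 act -24.39 z 54.75 Fn -12.9 Flat 1.2 Fz 6.3 m [-2.86  0.3  -0.14]
cmd -21.78 act -24.32 z 54.77 Fn -15.4 Flat 1.2 Fz 7.5 m [-3.38  0.45 -0.15]
cmd -21.18 act -24.24 z 54.8 Fn -18.9 Flat 1.2 Fz 7.9 m [-3.96  0.58 -0.11]
cmd -20.58 act -24.19 z 54.85 Fn -22.0 Flat 2.0 Fz 9.3 m [-4.57  0.73 -0.14]
cmd -19.98 act -23.95 z 54.89 Fn -23.3 Flat 2.3 Fz 10.2 m [-5.01  0.9  -0.03]
11.5667 42.96284041776462
```

Run:
```python
from h import *
G=np.array([534.5,206.6,0]);B=G-22*n
def st(l):
    p=robot.read_tcp_pos();f=robot.read_wrist_force();m=robot.read_moment()
    R=Ro.from_rotvec(robot.read_ee_rot()).as_matrix()
    print(l,'n',((p-G)@n).round(2),'lat',((p-G)@lat).round(2),'z',p[2].round(2),'Fn',(f@n).round(1),'Flat',(f@lat).round(1),'Fz',f[2].round(1),'m',m.round(2),'tilt along n deg',np.degrees(R[:,2]@n).round(2),'lat',np.degrees(R[:,2]@lat).round(2),'yaw',np.degrees(np.arctan2(R[1,1],R[0,1])).round(2)-GY)
st('pressed')
robot.servo_line(B-8*n+[0,0,Z+.6],speed=30);st('off')
robot.move_gripper(0.0,100);st('grip')
for s in(-3,-2,-1,0):
    robot.servo_line(B+s*n+[0,0,Z+.6],speed=10);robot.hold(.15);st(s)
robot.hold(1.3);st('held');print(robot.read_t())
pic('scene','s3')
s=cv2.imread('pics/s3.png');cv2.imwrite('pics/crop4.png',cv2.resize(s[110:235,310:435],(600,600),interpolation=2))
```

```text
pressed n -23.95 lat -0.17 z 54.89 Fn -23.3 Flat 2.3 Fz 10.2 m [-5.01  0.9  -0.03] tilt along n deg -0.73 lat 0.12 yaw 89.76000000000002
off n -29.87 lat -0.06 z 54.67 Fn -1.5 Flat -0.9 Fz 3.4 m [-0.13 -0.02 -0.1 ] tilt along n deg -0.25 lat 0.08 yaw 89.92000000000002
grip n -29.89 lat -0.08 z 54.8 Fn -2.3 Flat -0.7 Fz 6.6 m [-0.22  0.1  -0.02] tilt along n deg -0.27 lat 0.08 yaw 89.93
-3 n -26.44 lat -0.18 z 54.92 Fn -8.7 Flat -0.1 Fz 8.2 m [-2.21  0.41  0.03] tilt along n deg -0.47 lat 0.08 yaw 89.89000000000001
-2 n -25.49 lat -0.21 z 54.93 Fn -9.0 Flat 0.6 Fz 7.0 m [-2.23  0.36  0.07] tilt along n deg -0.48 lat 0.08 yaw 89.88
-1 n -24.55 lat -0.19 z 54.9 Fn -10.0 Flat 0.7 Fz 8.3 m [-2.32  0.42  0.07] tilt along n deg -0.48 lat 0.08 yaw 89.88
0 n -24.2 lat -0.2 z 54.95 Fn -13.2 Flat 0.4 Fz 7.6 m [-2.99  0.52  0.04] tilt along n deg -0.55 lat 0.09 yaw 89.85
held n -24.17 lat -0.21 z 54.95 Fn -13.2 Flat 1.0 Fz 8.4 m [-2.99  0.54 -0.02] tilt along n deg -0.55 lat 0.09 yaw 89.85
15.5667
```

View pics/crop4.png

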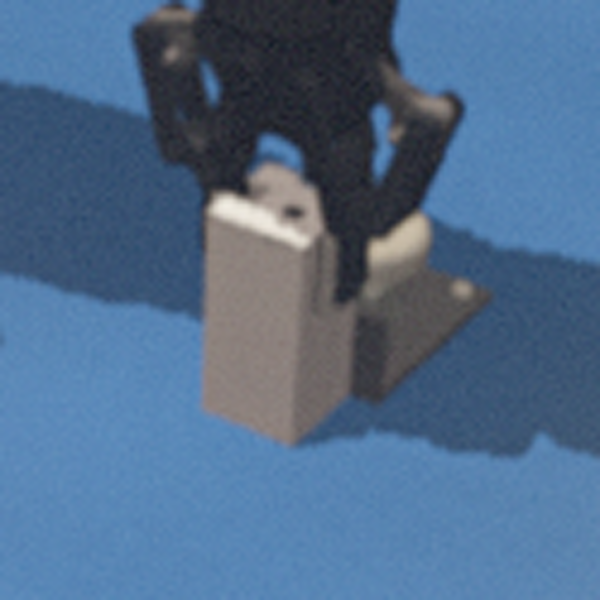

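The face meets a stiff stop at the same place both times, with a centred yaw moment, but the tool leans about 0.5° towards the gauge through compliance. I'll take out the lean while pressed and hold again.

```bash
cat >> h.py <<'E'
G=np.array([534.5,206.6,0]);B=G-22*n
def st(l):
    p=robot.read_tcp_pos();f=robot.read_wrist_force();m=robot.read_moment()
    R=Ro.from_rotvec(robot.read_ee_rot()).as_matrix()
    print(l,'n',((p-G)@n).round(2),'lat',((p-G)@lat).round(2),'z',p[2].round(2),'Fn',(f@n).round(1),'Flat',(f@lat).round(1),'Fz',f[2].round(1),'mlat',(m@lat).round(2),'mz',m[2].round(2),'tilt',np.degrees(R[:,2]@n).round(2),np.degrees(R[:,2]@lat).round(2),flush=True)
def tl(th,deg): # tool-down, tilted so the tip swings toward +n by deg
    return (Ro.from_rotvec(-np.radians(deg)*np.cross([0,0,1],n))*Ro.from_rotvec(down(th))).as_rotvec()
E
python3 - <<'E'
from h import *
for d in(.3,.6,.9):
    robot.servo_line(B+[0,0,Z+.4],tl(GY+90,d),speed=10);robot.hold(.15);st(d)
robot.hold(1.3);st('held');print(robot.read_t())
E
```

```text
0.3 n -24.34 lat -0.22 z 54.82 Fn -13.5 Flat 0.7 Fz 9.8 mlat 3.32 mz 0.09 tilt -0.01 -0.01
0.6 n -24.38 lat -0.22 z 54.76 Fn -14.0 Flat 0.4 Fz 9.0 mlat 3.35 mz 0.07 tilt 0.28 -0.01
0.9 n -24.41 lat -0.19 z 54.72 Fn -14.3 Flat 0.8 Fz 8.9 mlat 3.55 mz 0.12 tilt 0.56 -0.01
held n -24.43 lat -0.21 z 54.71 Fn -12.8 Flat 1.1 Fz 9.7 mlat 3.58 mz 0.08 tilt 0.57 -0.01
18.1167
```

Run:
```python
from h import *
robot.servo_line(B+1*n+[0,0,Z+.3],tl(GY+90,.35),speed=10);robot.hold(.2);st('press')
robot.hold(1.5);st('held')
# draw off, lift, turn
robot.servo_line(B-45*n+[0,0,Z+.6],down(GY+90),speed=80);st('off')
robot.servo_line(B-60*n+[0,0,Z+15],speed=60);st('lift')
robot.servo_line(B-60*n+[0,0,Z+15],down(GY),speed=60);st('turned')
print(robot.read_t(),robot.read_grip_width()*85)
pic('scene','s4');pic('top','t4')
t=cv2.imread('pics/t4.png');s=cv2.imread('pics/s4.png')
cv2.imwrite('pics/crop5.png',np.hstack([cv2.resize(t[200:300,165:265],(400,400),interpolation=2),cv2.resize(s[115:215,300:400],(400,400),interpolation=2)]))
```

```text
press n -24.24 lat -0.17 z 54.84 Fn -18.6 Flat 2.9 Fz 11.7 mlat 4.19 mz -0.12 tilt -0.07 0.0
held n -24.24 lat -0.17 z 54.83 Fn -18.8 Flat 3.3 Fz 11.9 mlat 4.2 mz -0.15 tilt -0.07 0.0
off n -67.31 lat -0.04 z 54.74 Fn -0.3 Flat -1.1 Fz 5.5 mlat -0.36 mz -0.04 tilt -0.01 -0.0
lift n -82.36 lat -0.01 z 68.99 Fn 0.1 Flat 0.3 Fz -3.8 mlat 0.01 mz -0.01 tilt -0.0 0.0
turned n -81.96 lat 0.05 z 68.93 Fn -0.4 Flat -0.5 Fz -2.5 mlat 0.01 mz -0.07 tilt -0.0 0.01
23.0083 42.16718617002917
```

View pics/crop5.png

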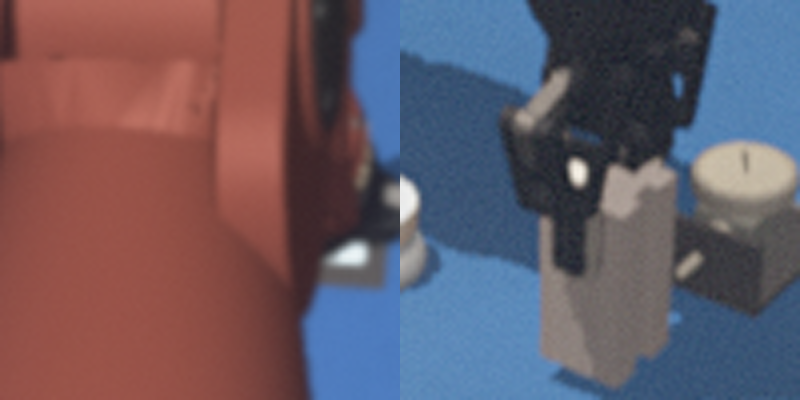

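Deep groove now faces the gauge; the shallow one shows towards the camera. Check lateral alignment in this view.

Run:
```python
from h import *
p=robot.read_tcp_pos()
E=plane('scene',[[354.5,212.5],[367.5,201.25]],p[2]-54.6)
print(E, 'shallow edge off from TCP along post x',(E-p)@-lat, 'along n',(E-p)@n)
T=plane('scene',[[369.5,182.7]],22);print('tip',T,'lat vs G',(T-G)@lat,'n',(T-G)@n)
```

```text
[[551.65266668 102.29214657  14.37571055]
 [555.20852446 145.36494818  14.37571055]] shallow edge off from TCP along post x [23.33667819 24.33178537] along n [-21.12247782  22.08539328]
tip [[533.52357147 191.2819149   22.        ]] lat vs G [0.06624977] n [-15.34903107]
```

Both measurements put the post centre about 2 mm towards its shallow side, so I shift 1.6 mm laterally. Then press the deep groove.

```bash
cat >> h.py <<'E'
B2=B+1.6*lat
E
python3 - <<'E'
from h import *
robot.servo_line(B2-50*n+[0,0,Z+15],speed=60)
g=robot.servo_line(B2-50*n+[0,0,Z+.3],speed=30,guard=8);st(g)
robot.servo_line(B2-14*n+[0,0,Z+.5],tl(GY,.2),speed=60);st('-14')
for s in np.arange(-9,9,1.):
    robot.servo_line(B2+s*n+[0,0,Z+.4],tl(GY,.25),speed=10);robot.hold(.1);st(s)
    f=robot.read_wrist_force()@n
    if f<-13: break
print(s,robot.read_t())
E
```

```text
True n -72.17 lat 1.87 z 54.78 Fn -0.6 Flat 1.0 Fz 6.0 mlat -0.06 mz 0.0 tilt -0.01 0.03
-14 n -35.33 lat 1.39 z 54.72 Fn 1.8 Flat -0.5 Fz 4.0 mlat -0.61 mz 0.03 tilt 0.29 -0.03
-9.0 n -32.08 lat 1.29 z 54.76 Fn -4.7 Flat -0.3 Fz 6.4 mlat 1.1 mz -0.07 tilt 0.13 -0.03
-8.0 n -31.08 lat 1.29 z 54.73 Fn -3.5 Flat 1.1 Fz 6.5 mlat 1.2 mz 0.0 tilt 0.13 -0.03
-7.0 n -30.25 lat 1.3 z 54.71 Fn -5.7 Flat 0.0 Fz 6.1 mlat 1.31 mz 0.04 tilt 0.11 -0.03
-6.0 n -29.5 lat 1.23 z 54.77 Fn -7.2 Flat 0.6 Fz 6.6 mlat 1.61 mz -0.08 tilt 0.08 -0.03
-5.0 n -28.59 lat 1.26 z 54.76 Fn -7.7 Flat 0.6 Fz 6.8 mlat 1.76 mz -0.07 tilt 0.07 -0.03
-4.0 n -27.65 lat 1.23 z 54.79 Fn -7.1 Flat 0.0 Fz 6.4 mlat 1.81 mz -0.07 tilt 0.06 -0.03
-3.0 n -26.68 lat 1.24 z 54.79 Fn -7.3 Flat -0.1 Fz 7.6 mlat 1.88 mz -0.03 tilt 0.06 -0.03
-2.0 n -25.75 lat 1.26 z 54.76 Fn -9.1 Flat -0.2 Fz 7.1 mlat 1.96 mz -0.01 tilt 0.05 -0.03
-1.0 n -24.8 lat 1.2 z 54.78 Fn -8.3 Flat 0.9 Fz 7.1 mlat 1.99 mz 0.04 tilt 0.05 -0.03
0.0 n -24.55 lat 1.23 z 54.82 Fn -12.8 Flat 1.3 Fz 7.8 mlat 2.77 mz -0.08 tilt -0.04 -0.02
1.0 n -24.44 lat 1.24 z 54.82 Fn -17.5 Flat 2.4 Fz 9.0 mlat 3.73 mz -0.02 tilt -0.15 -0.01
1.0 28.9083
```

The probe force begins 6 mm before the stiff stop, as it should in the deep groove. Hold there.

Run:
```python
from h import *
robot.servo_line(B2+1.2*n+[0,0,Z+.3],tl(GY,.45),speed=10);robot.hold(.2);st('press')
robot.hold(1.5);st('held');print(robot.read_t())
pic('scene','s5')
s=cv2.imread('pics/s5.png');cv2.imwrite('pics/crop6.png',cv2.resize(s[110:235,310:435],(600,600),interpolation=2))
```

```text
press n -24.46 lat 1.24 z 54.8 Fn -18.5 Flat 2.5 Fz 10.3 mlat 4.18 mz -0.09 tilt 0.02 -0.01
held n -24.47 lat 1.24 z 54.81 Fn -18.0 Flat 1.7 Fz 10.5 mlat 4.24 mz -0.11 tilt 0.02 -0.01
30.8583
```

View pics/crop6.png

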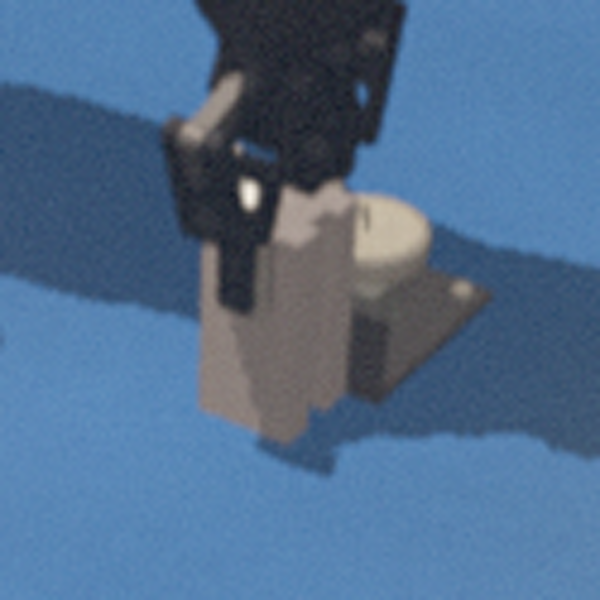

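Run:
```python
from h import *
robot.servo_line(B2-35*n+[0,0,Z+.6],down(GY),speed=80)
robot.servo_line(B2-60*n+[0,0,Z+50],speed=80)
T=TRAY+[0,0,Z+50];o=down(102.8)
robot.servo_line(T,o,speed=130)
robot.servo_line(TRAY+[0,0,Z+12],speed=60)
robot.hold(.2)
g=robot.servo_line(TRAY+[0,0,Z+3.5],speed=12,guard=5)
print(g,robot.read_tcp_pos(),robot.read_wrist_force(),robot.read_t())
pic('scene','s6');s=cv2.imread('pics/s6.png')
cv2.imwrite('pics/crop7.png',cv2.resize(s[200:400,90:310],(660,600),interpolation=2))
```

```text
True [ 543.38561949 -242.98301041   58.76108926] [-0.79247199  1.05866153  5.38534036] 36.9083
```

View pics/crop7.png

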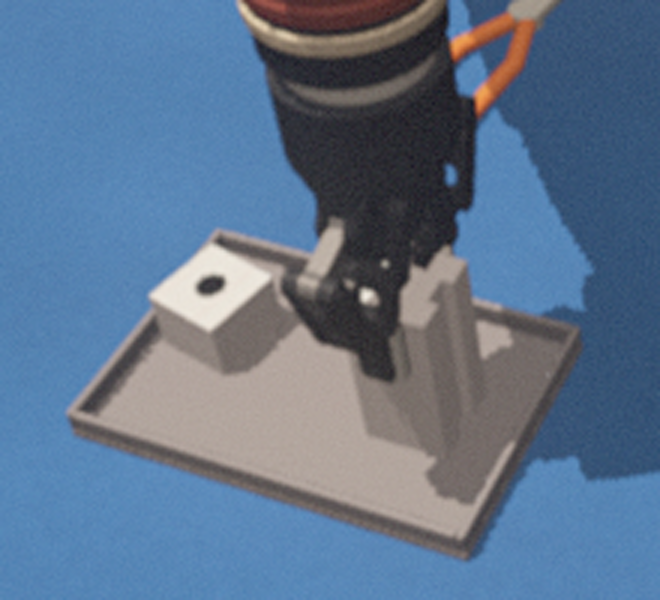

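The post stands on the tray floor in the free half (z 58.8, against 58.6 expected for contact), clear of the walls and the block. Release.

Run:
```python
from h import *
robot.move_gripper(1.0);robot.hold(.3)
robot.servo_line(TRAY+[0,0,200],speed=100)
q=robot.read_qpos();q=np.array(q);q[0]+=1.3
robot.goto_joints(q);robot.hold(.3)
print(robot.read_t(),robot.read_tcp_pos())
pic('scene','s7');pic('top','t7')
t=cv2.imread('pics/t7.png');s=cv2.imread('pics/s7.png')
cv2.imwrite('pics/crop8.png',np.hstack([cv2.resize(s[100:400,90:390],(400,400)),cv2.resize(t[200:350,370:520],(400,400),interpolation=2)]))
d=cv2.absdiff(cv2.imread('pics/t0.png'),t).max(2)
for k,(a,b,c,e) in dict(offcut=(290,170,335,210),driver=(298,138,402,162),meter=(182,128,270,190),pliers=(262,308,350,345),tub=(224,314,262,352),block=(425,298,458,330)).items(): print(k,(d[b:e,a:c]>50).sum())
```

```text
42.1833 [379.47812067 458.29220734 199.23181097]
offcut 0
driver 0
meter 0
pliers 0
tub 0
block 0
```

View pics/crop8.png

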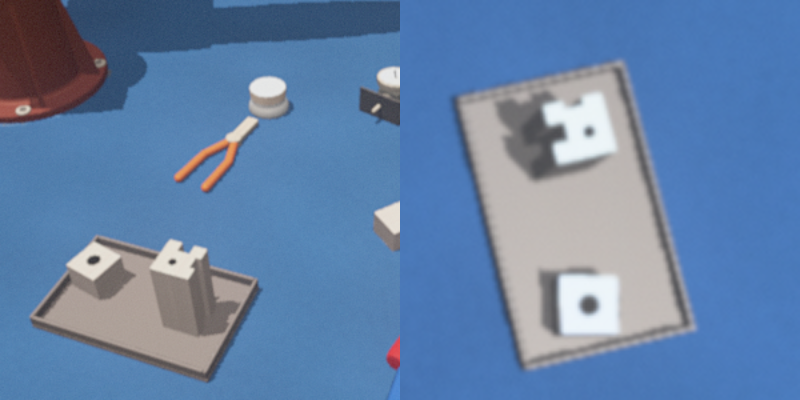

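Post upright in the free half of the tray, everything else unchanged, the gripper clear.

```bash
python3 -c "
from h import *
print(robot.hand_in())"
```

```text
the job is handed in; nothing more can be done
None
```

I checked both grooves on the gauge, stood the post upright in the free half of the tray and handed the job in at about 42 s of the 67 s allowed.

- **Shallow groove:** I pressed it onto the bracket at about 19 N and held it still for 1.5 s. The stiff stop came at the same place on every press, and the twisting moment stayed small.
    - I pressed it more than once. At first the arm's give let the tool lean up to 0.7° towards the gauge. I corrected that, and the final hold was within 0.1°.
- **Deep groove:** I drew the post off, lifted it, gave it a quarter turn and pressed at about 18 N, holding for 1.5 s with a tilt of about 0.02°. The probe force began about 6 mm before the stop, as it should in the deep groove.
- **Putting down:** I lowered it until it touched the tray floor, released it and backed away. The last pictures show it upright beside the finished block. Comparing top views from before and after showed no change in the offcut, driver, meter, pliers, tub or finished block.

**Not settled:** I had no direct reading of the probe. That the faces sat flat rests on the force and moment readings and the pictures, which can't show gaps of a few tenths of a millimetre. The two cameras disagreed by several millimetres on where the stop face was. The contact positions agreed with the top view. My sideways correction of 1.6 mm before the deep groove came from the other view and may not have been needed, but it is within the ±4 mm of play the probe has in the groove.

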